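# Stand a rinsed bottle upside down on its drying peg

### The arm

A 6-joint arm with a two-finger parallel gripper is mounted at the origin on the work surface. World frame = base frame: x ahead of the robot, y to its left, z up, the work surface at z = 0. Lengths are in m, angles in rad, forces in N, time in s.
With the tool pointing down it reaches from about 0.35 to 0.85 m from the base axis. Payload 8.1 kg.
Tool frame: the origin (TCP) lies on the centre line of the jaws, within the pads' length; the fingertips stand 17 mm ahead of it and the grasp point (between the pads) lies 2 mm behind it; z points along the fingers, y is the line along which they close (so a half turn about z gives the same grasp; the last joint's range is limited). The gripper opens to 93 mm and grips with 3 to 60 N. Pads are 15 mm wide; open, the fingers measure 128 mm over their backs; the gripper's body (75 mm by 188 mm) begins 65 mm behind the grasp point.
Start: joints at [-1.253, 0.13, 1.488, -0, 1.523, -0.085], TCP at [0.235, -0.552, 0.204] pointing down, gripper open.
Joint ranges: [-2.96, 2.96], [-0.89, 2.26], [0.02, 2.5], [-1.34, 4.48], [0, 2.73], [-2.66, 2.66]. Speed limits (rad/s): [2.39, 2.39, 2.79, 3.14, 3.14, 3.14].

### API

Orientations are given as a rotation vector (axis times angle).
In Python, from plant import telemetry, viewer, order gives the robot as it stands.
- The arm moves only by the tool send_rows, never from a script. Its argument "plan" is a list that holds one entry, the list of rows, each a list of 5 numbers: the closure, from -1 (fully open) to 1 (shut), then the shift along the world's x, y, z normalised to -1 to 1, where 1 is 0.2 m, then the turn about the world's z normalised to -1 to 1, where 1 is 60 degrees. A call has 1 to 20 rows; each row is the pose to reach, as a shift and turn from the pose commanded when the call began; what a row does not reach only later rows make up. A row lasts 1/12 s, in which the tool goes at most 41.7 mm and 7.16 degrees, less where a joint would pass 70% of its speed; a pose out of reach is approached as far as the arm can. A call with a number of a shift or a turn outside -1 to 1 is refused whole. A call with a gripper value outside its range is refused whole. The fingers move at their own pace and stop on an object; "force" is the grip in N (left out, the last holds). Time passes only in rows, so rows that repeat a pose let the fingers close. It gives the time, the measured TCP pose, the force, the opening and the grip force at its end, in the units of the state.
- telemetry.read_state(): the state, without advancing time (a new reading comes with each control period).
- viewer.read_camera(name): name is "scene" or "top"; returns (picture, depth): 480x640x3 uint8, blue, green, red; 480x640 float32, m along the optical axis (not along the pixel's ray), 0 where there is no reading.
- viewer.calibration(name): a dict with "camera_matrix" (3x3 intrinsics, pixels), "extrinsics" (4x4, takes a point from camera to world coordinates). Camera axes: x right, y up, looking along -z (the intrinsics and any distortion apply to the point x, -y, -z); pixel columns grow to the right and rows downward; lengths in m; the calibration is good to about 2 mm. A picture is of the moment at which its call begins. calibration takes no time and is no camera call.
- order.close_job(): hands the job in; it is judged then, once.
The state is a dict: "t": time; "q": joint angles; "dq": joint speeds; "joint_torque": joint torques, N m; "tool_pos": TCP position; "orientation": TCP orientation; "force": force on the tool from outside, world axes, zero at the start; "wrist_torque": the same for the moment, N m; "opening": finger opening in m; "gripper_force": force on a finger pad.
Only numpy, scipy, OpenCV 4.12 (cv2) and the standard library are available. Lean on these libraries where they do the work, as an engineer would, in place of code of your own. Each camera call takes 0.05 s, during which the arm holds its last target. There are 200 camera calls.

### The job

The square white bottle lying on the black mat has just been rinsed out: turn it over and put it to drain, upside down, on the empty peg of the drying rack. Keep hold of it while you lower it gently over the peg, until its rim rests on the collar at the peg's foot, then let go and move clear. Leave the cup and jar already draining, the mallet and the brush pot where they are.

Things in the scene. Friction and masses are not known exactly. Their poses are not given: they have to be found in the camera images.
- bottle: empty square-bodied white plastic bottle, blue-striped label, no cap, about 0.08 kg, lying on a flat side on the mat with its mouth roughly away from the robot. Body 54 x 54 mm in section, 100 mm long; 140 mm long overall with shoulder and neck. Origin on its axis in the middle of the square body, 27 mm above the mat as it lies; x runs along the axis to the mouth, y and z square to the flat sides
- bottle_mouth (a point): centre of the bottle's open mouth, in the plane of its rim, 90 mm from bottle along its +x. The round neck is 34 mm outside, 24 mm bore, 28 mm long, joined to the square body by a 12 mm tapering shoulder; inside the body the bottle is hollow, 48 mm wide
- peg: the empty peg of the drying rack, pale turned wood. This pose is that of its fixed foot: origin on its axis on top of the rack board (22 mm above the table), z up; a collar 40 mm across (36 on top), 10 mm high, with drain grooves. From the collar rises a dowel 19 mm in diameter, 64 mm long, flat-topped with a 1.5 mm bevel: its tip is 74 mm above the origin. See peg_collar for its play
- peg_collar (a point): centre of the collar's top face, 10 mm above peg; the bottle's rim rests here, so that bottle_mouth ends at this point. The dowel is worn loose in the collar: it leans 4 to 7 degrees some way, so its tip stands 5 to 8 mm off the axis (not in the pose); it pivots at the collar, stays as left and yields sideways to under 1 N. The 24 mm neck fits it with 2.5 mm to spare all round
- rack: brown wooden rack board, fixed, 130 x 410 x 22 mm (x, y, z), origin at the centre of its underside on the table; it carries three like pegs on its y axis, at y = -135, 0 and 135 mm. One, at any of the three, is empty; the cup and the jar stand on the other two
- mat: black rubber drip mat, fixed, 240 x 180 x 6 mm, origin at the centre of its underside on the table
- cup: blue ceramic cup, 72 mm across the rim, 90 mm high, upside down over one of the pegs of the rack. Origin at the centre of its rim, on the board. Leave it
- jar: green glass jar, 72 mm across, 112 mm high, upside down over another peg of the rack. Origin at the centre of its rim, on the board. Leave it
- mallet: turned wooden carver's mallet standing on its head, handle up, 94 mm across, 217 mm high, origin at the centre of its underside. Leave it
- brush_pot: yellow plastic pot of paint brushes, 76 mm across, pot 90 mm high, brushes up to about 200 mm. Origin at the centre of its underside. Leave it
Not all that is in view belongs to the job. Of the things like the bottle, leave any that is purple or red; of the rest the larger one is meant.

How it is judged:
By the outcome, as a careful person would: the job done as asked, in the order asked, and still so for the second after the job is handed in, with the robot touching nothing.
It also fails if it takes over 67 s, if anything falls off the work surface, if the arm or the gripper's body presses on something with over 40 N, if the wrist force passes 120 N, or if a joint passes its speed limit or range.

## Working session

There is one attempt and no reset: what is moved stays moved. The work goes in short steps, Python scripts to look and compute and a tool call to move; the robot and the scene stay as the last step left them, time stands still between calls to the robot, and variables do not carry over. Pictures are saved under pics/ and viewed, at most 12 in all, crops included, and the job is handed in when it is done.

Besides the shell and the picture viewer there is one more tool, called as name(argument=value, ...) on one line, values as JSON. send_rows: Moves the arm, as the interface text tells. Scaled input: -1 to 1 covers 0.2 m each way for a shift and 60 degrees each way for a turn. Its arguments: {"type":"object","properties":{"plan":{"type":"array"},"force":{"type":"number"}},"required":["plan"]}

```bash
mkdir -p pics; ls
cat > h.py <<'E'
import numpy as np,cv2
from plant import telemetry,viewer,order
def grab(n,save=None):
    im,d=viewer.read_camera(n)
    if save: cv2.imwrite('pics/'+save+'.png',im); np.save('pics/'+save+'.npy',d)
    return im,d
def ray(n,u,v):
    c=viewer.calibration(n);K=np.array(c['camera_matrix']);T=np.array(c['extrinsics'])
    D=np.array(c.get('distortion',np.zeros(5)),float).ravel()
    p=cv2.undistortPoints(np.array([[[u,v]]],float),K,D)[0,0]
    return T[:3,3],T[:3,:3]@np.array([p[0],-p[1],-1])
def onz(n,u,v,z):
    o,r=ray(n,u,v);return o+r*(z-o[2])/r[2]
def dep(n,u,v,d):
    o,r=ray(n,u,v);return o+r*d
def cloud(n,d):
    c=viewer.calibration(n);K=np.array(c['camera_matrix']);T=np.array(c['extrinsics'])
    v,u=np.mgrid[0:480,0:640]
    x=(u-K[0,2])/K[0,0]*d;y=(v-K[1,2])/K[1,1]*d
    return np.stack([x,-y,-d],-1)@T[:3,:3].T+T[:3,3]
def proj(n,P):
    c=viewer.calibration(n);K=np.array(c['camera_matrix']);T=np.array(c['extrinsics'])
    p=(np.atleast_2d(P)-T[:3,3])@T[:3,:3]; p=p*[1,-1,-1]
    q=p@K.T; return q[:,:2]/q[:,2:]
E
python3 - <<'E'
from h import *
for n in('scene','top'):
    grab(n,n+'0');print(viewer.calibration(n))
print(telemetry.read_state())
E
```

```text
pics
{'camera_matrix': array([[454.64187828,   0.        , 323.03242892],
       [  0.        , 454.64187828, 240.57847308],
       [  0.        ,   0.        ,   1.        ]]), 'extrinsics': array([[-0.81273126, -0.2970332 ,  0.50123765,  0.93006241],
       [ 0.58243147, -0.43713343,  0.68533783,  0.53957013],
       [ 0.01553964,  0.84893206,  0.52827349,  0.51600875],
       [ 0.        ,  0.        ,  0.        ,  1.        ]])}
{'camera_matrix': array([[586.47275298,   0.        , 316.1573945 ],
       [  0.        , 586.47275298, 239.1664528 ],
       [  0.        ,   0.        ,   1.        ]]), 'extrinsics': array([[ 0.02289151,  0.99549572, -0.09200132,  0.36398281],
       [-0.99946161,  0.02495168,  0.02130524, -0.038227  ],
       [ 0.02350486,  0.09146408,  0.99553094,  1.35141632],
       [ 0.        ,  0.        ,  0.        ,  1.        ]])}
{'t': 0.1, 'q': array([-1.25340614e+00,  1.31057452e-01,  1.48920667e+00, -1.65403006e-05,
        1.52299439e+00, -8.54083020e-02]), 'dq': array([-0.00114552, -0.00280305, -0.00260401, -0.00119854,  0.00012432,
        0.00059602]), 'joint_torque': array([ 1.04435010e-03, -5.61339462e+01, -4.93096983e+01,  7.70748896e-02,
        2.91464687e-02, -8.87419401e-05]), 'tool_pos': array([ 0.235034  , -0.5514508 ,  0.20308928]), 'orientation': array([-3.07647400e+00, -6.28116350e-01,  3.28440503e-04]), 'force': array([ 0.3771565 , -0.71892666,  0.2077791 ]), 'wrist_torque': array([-0.05673308, -0.03214309,  0.02458   ]), 'gripper_force': 0.0, 'opening': 0.09306297518555119}
```

View pics/scene0.png

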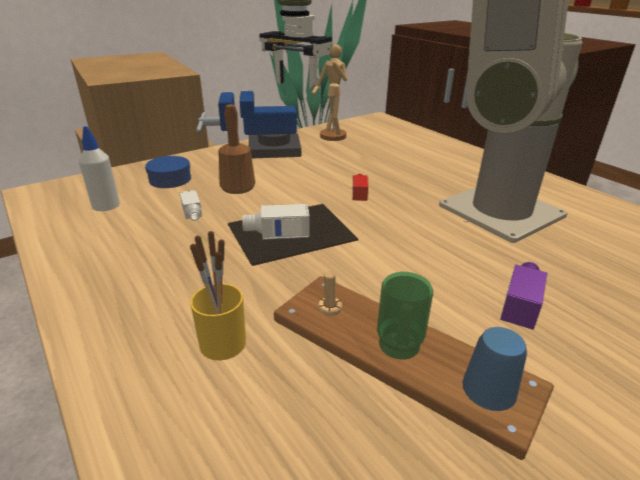

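View pics/top0.png

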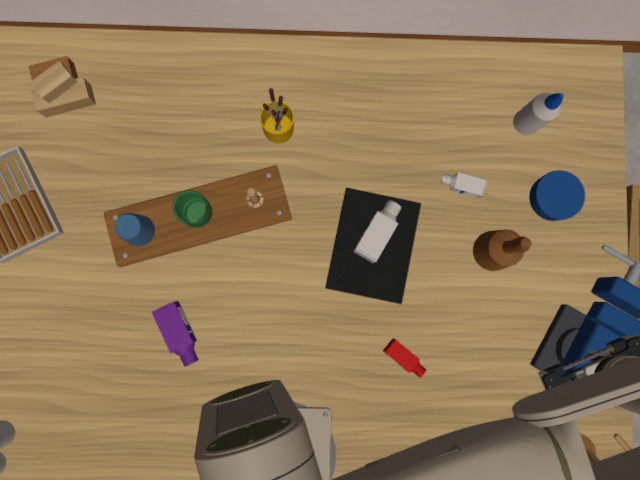

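Scene: the candidates, by pixel in the top view, are the large white bottle on the mat (378,235), a small white one (467,184), the purple one (177,333), the red one (404,357) and the glue bottle (538,113). I choose the one on the mat. The empty peg is at about (255,197), next to the jar.

Run:
```python
from h import *
im=cv2.imread('pics/top0.png');d=np.load('pics/top0.npy')
C=cloud('top',d)
hsv=cv2.cvtColor(im,cv2.COLOR_BGR2HSV)
reg=np.zeros((480,640),bool);reg[185:300,325:422]=1
m=reg&(C[...,2]>0.054)&(C[...,2]<0.068)
P=C[m];print('body top n',len(P),'z',np.median(P[:,2]))
r=cv2.minAreaRect(P[:,:2].astype(np.float32)*1000);print('rect mm',r);print(cv2.boxPoints(r))
m2=reg&(C[...,2]>0.015)
r2=cv2.minAreaRect(C[m2][:,:2].astype(np.float32)*1000);print('all',r2)
n=reg&(C[...,2]>0.02)&(C[...,2]<0.053)
# axis: pca of all
w=reg&(hsv[...,2]>140)&(hsv[...,1]<70)
print('white',w.sum(),cv2.minAreaRect(C[w][:,:2].astype(np.float32)*1000))
# peg
for nme,(u0,u1,v0,v1) in dict(top=(235,275,180,215),scene=(310,350,265,320)).items():
    D=np.load(f'pics/{nme}0.npy');Q=cloud(nme,D)[v0:v1,u0:u1].reshape(-1,3)
    for a,b in((.026,.036),(.036,.06),(.06,.085),(.088,.1)):
        s=Q[(Q[:,2]>a)&(Q[:,2]<b)]
        if len(s):print(nme,a,b,len(s),s.mean(0).round(4),s.min(0).round(4),s.max(0).round(4))
# rack board from colour/height
Ct=C;mb=np.zeros((480,640),bool);mb[165:270,100:295]=1
mb&=(Ct[...,2]>.018)&(Ct[...,2]<.027)
r=cv2.minAreaRect(Ct[mb][:,:2].astype(np.float32)*1000);print('rack',r)
a=im[170:310,235:435];cv2.imwrite('pics/c1.png',cv2.resize(a,None,fx=4,fy=4,interpolation=cv2.INTER_CUBIC))
b=cv2.imread('pics/scene0.png')[190:340,235:365];cv2.imwrite('pics/c2.png',cv2.resize(b,None,fx=4,fy=4,interpolation=cv2.INTER_CUBIC))
```

```text
body top n 1088 z 0.05921515863430382
rect mm ((497.6709899902344, -202.88218688964844), (54.197059631347656, 111.83889770507812), 60.83784103393555)
[[ 435.635   -199.29723]
 [ 533.29767 -253.79442]
 [ 559.707   -206.46715]
 [ 462.0443  -151.96996]]
all ((450.0987548828125, -162.10617065429688), (72.28764343261719, 292.9549865722656), 48.66656494140625)
white 1255 ((449.877685546875, -161.71673583984375), (71.68009948730469, 292.1856689453125), 48.60483932495117)
top 0.026 0.036 198 [0.5734 0.0727 0.03  ] [0.5404 0.031  0.026 ] [0.6185 0.1196 0.0355]
top 0.036 0.06 27 [0.5712 0.0712 0.046 ] [0.566  0.0604 0.0365] [0.5889 0.0815 0.0587]
top 0.06 0.085 24 [0.5716 0.0739 0.0722] [0.5681 0.0674 0.06  ] [0.58   0.0854 0.0847]
top 0.088 0.1 59 [0.579  0.0778 0.0942] [0.5705 0.0693 0.0885] [0.5884 0.0872 0.0994]
scene 0.026 0.036 242 [0.579  0.0826 0.031 ] [0.5554 0.0587 0.0264] [0.5945 0.0971 0.0358]
scene 0.036 0.06 118 [0.5802 0.0833 0.0478] [0.5704 0.0743 0.0362] [0.587  0.0876 0.0599]
scene 0.06 0.085 138 [0.5819 0.084  0.0727] [0.5723 0.0715 0.0602] [0.5884 0.0888 0.0849]
scene 0.088 0.1 99 [0.5809 0.0816 0.0936] [0.5718 0.071  0.0886] [0.5891 0.0894 0.0965]
rack ((534.5565185546875, 203.98399353027344), (130.69625854492188, 409.2397155761719), 17.196456909179688)
```

View pics/c1.png

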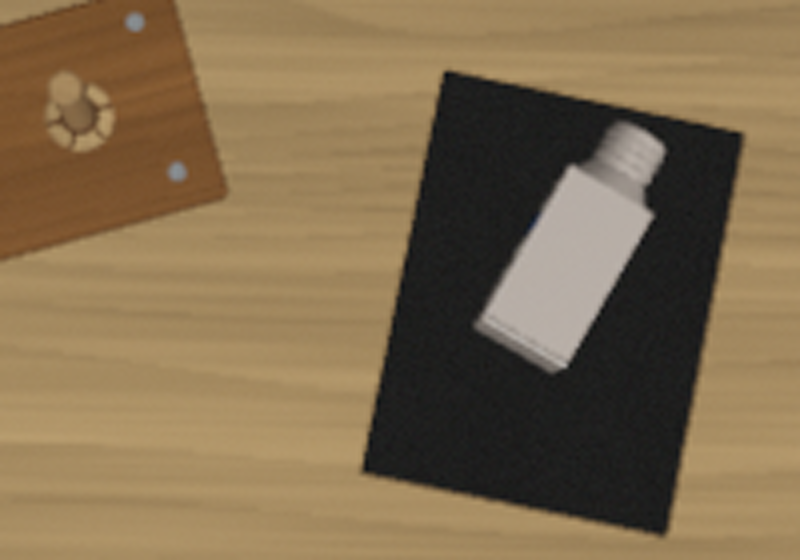

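View pics/c2.png

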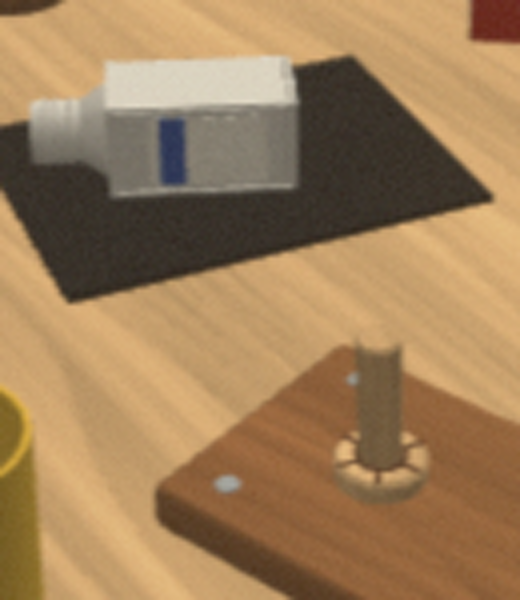

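Run:
```python
from h import *
c=np.array([onz('top',u,v,.06)[:2] for u,v in((378.75,211.25),(398.25,223.75),(375.5,262),(355,250.5))])
print(c.round(4),c.mean(0),[np.linalg.norm(c[i]-c[(i+1)%4]).round(4) for i in range(4)])
a=(c[0]+c[1]-c[2]-c[3])/2;print('axis',a/np.linalg.norm(a),np.degrees(np.arctan2(a[1],a[0])))
print('neck end',onz('top',235+633/4,170+140/4,.033))
print('collar top',onz('top',255.25,199.25,.032),'scene',onz('scene',235+381/4,190+463/4,.032))
print('tip top',onz('top',251.3,192,.096),'scene',onz('scene',329.75,190+341/4,.096))
def tri(a,b):
    (o,r),(p,s)=a,b
    t=np.linalg.lstsq(np.c_[r,-s],p-o,rcond=None)[0];return (o+r*t[0]+p+s*t[1])/2,np.linalg.norm(o+r*t[0]-p-s*t[1])
print(tri(ray('top',251.3,192),ray('scene',329.75,190+341/4)))
im=cv2.imread('pics/top0.png');C=cloud('top',np.load('pics/top0.npy'))
# Gripper orientation
from scipy.spatial.transform import Rotation as R
s=telemetry.read_state();M=R.from_rotvec(s['orientation']).as_matrix();print(M.round(3),np.degrees(np.arctan2(M[1,1],M[0,1])))
```

```text
[[ 0.5492 -0.2038]
 [ 0.5223 -0.2477]
 [ 0.436  -0.1981]
 [ 0.4603 -0.1523]] [ 0.49196737 -0.20049779] [np.float64(0.0515), np.float64(0.0996), np.float64(0.0519), np.float64(0.1028)]
axis [ 0.86630579 -0.49951404] -29.96785424373389
neck end [ 0.56834147 -0.24021703  0.033     ]
collar top [0.57335964 0.07378021 0.032     ] scene [0.57877228 0.08259477 0.032     ]
tip top [0.57879717 0.07737218 0.096     ] scene [0.58245916 0.08370145 0.096     ]
(array([0.57908699, 0.07821265, 0.09137474]), np.float64(0.0012981376684504256))
[[ 0.92   0.392 -0.001]
 [ 0.392 -0.92   0.002]
 [ 0.    -0.002 -1.   ]] -66.92129434559696
```

The close crop confirms the large white bottle: mouth toward (393,205), body centre (376,237), world (0.492, -0.2005), axis -29.6°. The peg collar is at about (0.574, 0.0745) and the dowel leans about 6 mm toward (+x, +y). Only z-turns are available, so I'll grip near the base and let the bottle swing mouth down under a light grip.

send_rows(plan=[[[-1,0.0,0.05,0.08,-0.02],[-1,0.04,0.12,0.18,-0.08],[-1,0.1,0.22,0.25,-0.14],[-1,0.18,0.34,0.25,-0.2],[-1,0.26,0.46,0.25,-0.26],[-1,0.34,0.58,0.25,-0.32],[-1,0.42,0.7,0.25,-0.38],[-1,0.5,0.82,0.25,-0.44],[-1,0.55,0.92,0.25,-0.48],[-1,0.55,0.92,0.25,-0.48]]])

```text
t: 0.93
tool_pos: [0.3469, -0.3648, 0.2538]
orientation: [-3.136, 0.156, -0.001]
force: [0.7, 0.6, 0.1]
opening: 0.0928
gripper_force: 0.0
```

send_rows(plan=[[[-1,0.06,0.1,-0.03,-0.04],[-1,0.12,0.2,-0.08,-0.1],[-1,0.2,0.34,-0.15,-0.16],[-1,0.29,0.48,-0.22,-0.22],[-1,0.38,0.62,-0.3,-0.28],[-1,0.46,0.76,-0.37,-0.34],[-1,0.53,0.87,-0.42,-0.385],[-1,0.57,0.93,-0.45,-0.398],[-1,0.57,0.93,-0.45,-0.398],[-1,0.57,0.93,-0.45,-0.398]]])

```text
t: 1.77
tool_pos: [0.4588, -0.1819, 0.1633]
orientation: [3.038, -0.798, -0.003]
force: [0.6, -0.6, 0.5]
opening: 0.0933
gripper_force: 0.0
```

Run:
```python
from h import *
from scipy.spatial.transform import Rotation as R
s=telemetry.read_state();M=R.from_rotvec(s['orientation']).as_matrix();print(s['t'],s['tool_pos'],s['q'],s['opening'],np.degrees(np.arctan2(M[1,1],M[0,1])))
im,_=grab('top','top1')
cv2.imwrite('pics/c3.png',cv2.resize(im[150:330,270:480],None,fx=3,fy=3))
```

```text
1.7667 [ 0.45880556 -0.18187586  0.16334979] [-4.80886972e-01 -1.36720728e-01  1.82925834e+00 -5.66964291e-04
  1.45062917e+00  1.60385922e+00] 0.09330746573428209 -119.4432110674072
```

View pics/c3.png

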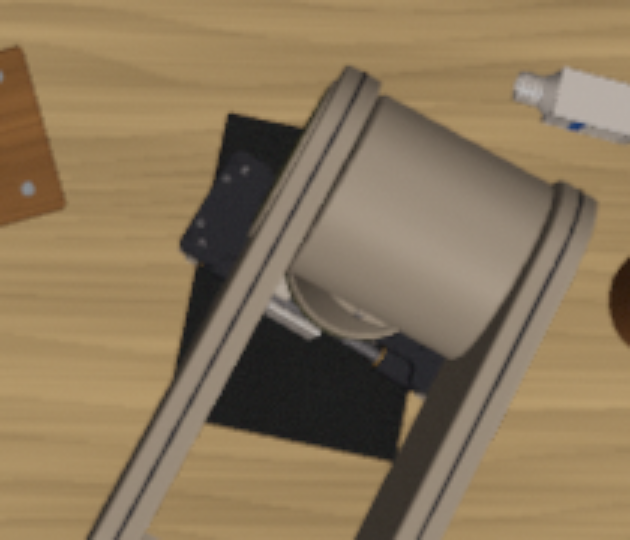

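The top view shows the gripper lying square across the body and clear of everything; the arm hides the bottle. I'll descend and close lightly.

send_rows(plan=[[[-1,0,0,-0.06,0],[-1,0,0,-0.16,0],[-1,0,0,-0.27,0],[-1,0,0,-0.38,0],[-1,0,0,-0.48,0],[-1,0,0,-0.56,0],[-1,0,0,-0.62,0],[-1,0,0,-0.66,0],[-1,0,0,-0.665,0],[-1,0,0,-0.665,0]]])

```text
t: 2.65
tool_pos: [0.4591, -0.1824, 0.031]
orientation: [-3.037, 0.803, 0.0]
force: [-0.8, 0.6, 1.1]
opening: 0.0928
gripper_force: 0.0
```

send_rows(plan=[[[1,0,0,0,0],[1,0,0,0,0],[1,0,0,0,0],[1,0,0,0,0],[1,0,0,0,0],[1,0,0,0,0],[1,0,0,0,0],[1,0,0,0,0],[1,0,0,0,0],[1,0,0,0,0]]], force=4)

```text
t: 3.48
tool_pos: [0.4593, -0.182, 0.0312]
orientation: [-3.037, 0.802, -0.0]
force: [0.6, 0.7, 2.2]
opening: 0.0543
gripper_force: 4.0
```

send_rows(plan=[[[1,0,0,0.03,0],[1,0,0,0.08,0],[1,0,0,0.15,0],[1,0,0,0.23,0],[1,0,0,0.31,0],[1,0,0,0.39,0],[1,0,0,0.47,0],[1,0,0,0.55,0],[1,0,0,0.63,0],[1,0,0,0.71,0],[1,0,0,0.79,0],[1,0,0,0.86,0],[1,0,0,0.92,0],[1,0,0,0.95,0],[1,0,0,0.95,0]]])

```text
t: 4.73
tool_pos: [0.46, -0.1824, 0.2231]
orientation: [3.037, -0.802, 0.005]
force: [0.7, -0.7, -0.6]
opening: 0.0541
gripper_force: 4.0
```

Run:
```python
from h import *
im,_=grab('scene','scene2')
cv2.imwrite('pics/c4.png',cv2.resize(im[0:330,180:480],None,fx=1.8,fy=1.8))
```

```text
(no output)
```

View pics/c4.png

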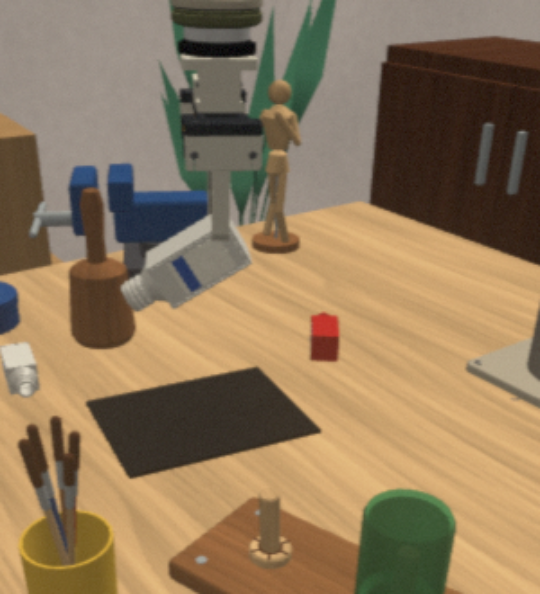

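The bottle is held and has swung part-way, about 35–40° mouth down (crop (140,290)). I'll loosen to 3 N and give a sharp start with a soft stop along the mouth direction, so inertia swings it further.

send_rows(plan=[[[1,0,0,0,0],[1,0,0,0,0],[1,0.174,-0.099,0,0],[1,0.348,-0.198,0,0],[1,0.5,-0.284,0,0],[1,0.609,-0.346,0,0],[1,0.687,-0.39,0,0],[1,0.74,-0.42,0,0],[1,0.77,-0.437,0,0],[1,0.783,-0.445,0,0],[1,0.783,-0.445,0,0]]], force=3)

```text
t: 5.7
tool_pos: [0.6156, -0.2709, 0.2201]
orientation: [-3.037, 0.803, 0.002]
force: [0.1, 0.1, -1.2]
opening: 0.0543
gripper_force: 3.0
```

```bash
cat >> h.py <<'E'
def tilt(n='scene',tag=None):
    """bottle tilt from depth cloud of white pixels near tool"""
    im,d=grab(n,tag);C=cloud(n,d);s=telemetry.read_state();p=s['tool_pos']
    hsv=cv2.cvtColor(im,cv2.COLOR_BGR2HSV)
    m=(d>0)&(np.hypot(C[...,0]-p[0],C[...,1]-p[1])<.15)&(C[...,2]<p[2]+.03)&(C[...,2]>p[2]-.16)&(hsv[...,1]<60)&(hsv[...,2]>90)
    return im,d,C,m
E
python3 - <<'E'
from h import *
im,d,C,m=tilt('scene','scene3')
P=C[m];s=telemetry.read_state();print(s['t'],s['tool_pos'],s['force'],s['opening'],m.sum())
v,u=np.nonzero(m);print(u.min(),u.max(),v.min(),v.max())
cv2.imwrite('pics/c5.png',cv2.resize(im[50:280,130:390],None,fx=2,fy=2))
E
```

```text
5.75 [ 0.61537442 -0.27069486  0.22046169] [-0.40272052 -0.42480349 -1.18351541] 0.054181941402463754 1772
188 234 117 192
```

View pics/c5.png

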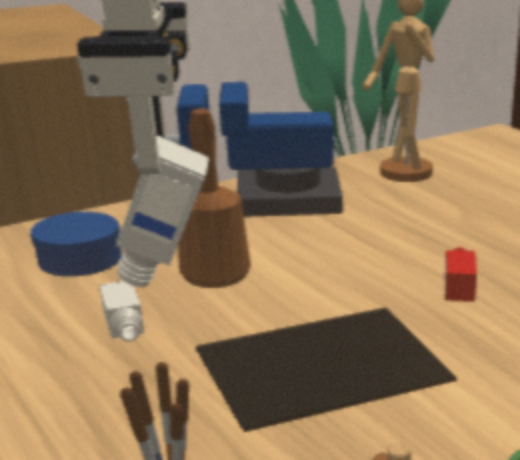

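The tilt is now about 65–70° and the grip is sound. I'll go back over the mat with a soft start and a sharp stop, then measure the tilt.

send_rows(plan=[[[1,-0.013,0.007,0,0],[1,-0.043,0.025,0,0],[1,-0.096,0.054,0,0],[1,-0.174,0.099,0,0],[1,-0.283,0.161,0,0],[1,-0.435,0.247,0,0],[1,-0.609,0.346,0,0],[1,-0.783,0.445,0,0],[1,-0.783,0.445,0,0],[1,-0.783,0.445,0,0]]], force=3)

```text
t: 6.58
tool_pos: [0.4569, -0.1805, 0.2211]
orientation: [3.037, -0.802, 0.001]
force: [0.8, -0.8, -0.4]
opening: 0.0542
gripper_force: 3.0
```

```bash
cat >> h.py <<'E'
from scipy.spatial.transform import Rotation as R
def bt(tag=None,n='scene'):
    im,d,C,m=tilt(n,tag);s=telemetry.read_state();p=s['tool_pos']
    M=R.from_rotvec(s['orientation']).as_matrix();y=M[:,1]*1
    cam=np.array(viewer.calibration(n)['extrinsics'])[:3,3]
    if y@(cam-p)<0:y=-y
    x=np.cross(y,[0,0,1]);x/=np.linalg.norm(x);
    Q=C[m]-p;a=Q@y;g=np.abs(a-.027)<.006
    q=np.c_[Q@x,Q[:,2]][g]*1000
    q=q[(q[:,1]<18)]
    print('tcp',p,'x dir',x.round(3),'off-plane',np.median(a[g]).round(4),len(q))
    for lo,hi in((-8,8),(-25,-8),(-42,-25),(-58,-42),(-70,-58),(-85,-72),(-100,-85),(-115,-100),(-135,-115)):
        w=q[(q[:,1]>lo)&(q[:,1]<hi)]
        if len(w)>4:print(lo,hi,np.percentile(w[:,0],[2,98]).round(1),len(w))
    print(cv2.minAreaRect(q[:,:].astype(np.float32)))
    return im,d,C,m
E
python3 - <<'E'
from h import *
im,d,C,m=bt('scene4')
v,u=np.nonzero(m);print(u.min(),u.max(),v.min(),v.max())
cv2.imwrite('pics/c6.png',cv2.resize(im[50:280,170:430],None,fx=2,fy=2))
E
```

```text
tcp [ 0.45858009 -0.18146858  0.22178628] x dir [ 0.87  -0.494  0.   ] off-plane 0.0277 1112
-8 8 [-46.4   5.4] 229
-25 -8 [-42.7   9.7] 242
-42 -25 [-39.   15.4] 146
-58 -42 [-33.5  18.6] 172
-70 -58 [-29.8  20. ] 146
-85 -72 [-27.7   4.4] 36
((-12.616710662841797, -33.005985260009766), (55.07053756713867, 113.13292694091797), 12.59995174407959)
291 330 118 190
```

View pics/c6.png

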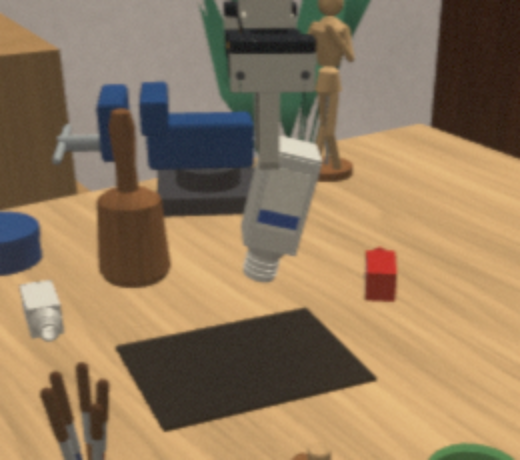

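Run:
```python
from h import *
x=np.array([.87,-.494,0]);y=np.array([.494,.87,0])
def pl(u,v,p):
    o,r=ray('scene',u,v);t=((p+.027*y-o)@y)/(r@y);q=o+r*t-p;return np.round([q@x*1000,q[2]*1000],1)
p=np.array([.4586,-.1815,.2218])
for u,v in((318,163),(295,254),(245,238),(268,168),(257,168)):print('now',u,v,pl(170+u/2,50+v/2,p))
p=np.array([.46,-.1824,.2225])
for u,v in((250,262),(172,305),(237,240),(222,238),(213,238),(230,238)):print('first',u,v,pl(180+u/1.8,v/1.8,p))
# finger tip lower edge position from depth
C=cloud('scene',np.load('pics/scene4.npy'));p=np.array([.4586,-.1815,.2218])
Q=C-p;a=Q@y
m=(np.abs(Q@x)<.06)&(a>.032)&(a<.07)&(Q[...,2]<.05)&(Q[...,2]>-.04)
q=np.c_[Q[m]@x,a[m],Q[m][:,2]]*1000;print(len(q),q.min(0),q.max(0),np.median(q,0))
```

```text
now 318 163 [-49.9  15.3]
now 295 254 [-28.9 -77.4]
now 245 238 [ 20.6 -58.8]
now 268 168 [-2.5 11.3]
now 257 168 [ 7.9 11.6]
first 250 262 [-32.6 -12.8]
first 172 305 [ 52.1 -59.5]
first 237 240 [-18.7  11.6]
first 222 238 [-2.9 14.1]
first 213 238 [ 6.5 14.3]
first 230 238 [-11.3  13.9]
181 [-28.55925247  32.02803931 -38.60070295] [ 6.00253729 46.4874526  49.0067    ] [-3.19675867 42.40326528 32.02906064]
```

Tilt is now 12.7° from vertical. The bottle has slid so the pads sit about 19 mm off its axis. I'll firm the grip slightly, touch the rim on the mat and roll it upright.

send_rows(plan=[[[1,0,0,0,0],[1,0,0,-0.03,0],[1,0,0,-0.08,0],[1,0,0,-0.15,0],[1,0,0,-0.22,0],[1,0,0,-0.29,0],[1,0,0,-0.35,0],[1,0,0,-0.4,0],[1,0,0,-0.43,0],[1,0,0,-0.45,0],[1,0,0,-0.46,0],[1,0,0,-0.46,0]]], force=6)

```text
t: 7.63
tool_pos: [0.4593, -0.182, 0.129]
orientation: [-3.037, 0.803, 0.0]
force: [-0.2, -0.4, -1.0]
opening: 0.0542
gripper_force: 6.0
```

Run:
```python
from h import *
im,d,C,m=bt('scene5')
s=telemetry.read_state();print(s['force'])
x=np.array([.87,-.494,0]);y=np.array([.494,.87,0]);p=s['tool_pos'];Q=C-p
# whole bottle incl neck
mm=m&(np.abs(Q@y)<.035)&(Q[...,2]<-.085)
q=np.c_[Q[mm]@x,Q[mm]@y,Q[mm][:,2]]*1000;print('neck',len(q),q.min(0),q.max(0))
for lo in range(-130,-85,5):
    w=q[(q[:,2]>lo)&(q[:,2]<=lo+5)]
    if len(w):print(lo,len(w),w[:,0].min(),w[:,0].max(),w[:,1].max())
```

```text
tcp [ 0.45950178 -0.18215686  0.1294334 ] x dir [ 0.869 -0.494  0.   ] off-plane 0.0276 936
-8 8 [-43.7   7.2] 192
-25 -8 [-39.7  11.6] 202
-42 -25 [-35.6  16.9] 121
-58 -42 [-33.3  20.2] 158
-70 -58 [-29.4  22.4] 120
-85 -72 [-27.8   8.6] 32
((-8.931023597717285, -39.07312774658203), (53.52251052856445, 128.16024780273438), 13.072182655334473)
[ 1.06330239  0.0080038  -0.94986666]
neck 165 [ -13.07409518  -33.94302092 -125.52225399] [ 23.28680471  21.74714114 -85.23286285]
-130 1 23.28680471255626 23.28680471255626 -29.505312261964427
-125 5 15.209538276065798 23.166959646365136 -11.222967089881465
-115 4 -5.382640307009062 9.84236687708532 16.038540306398772
-110 18 -10.47112078982703 22.18328084208877 18.064776061111594
-105 32 -13.074095177728609 22.17234472346038 21.747141137848384
-100 34 -10.070755782153514 22.337700454629005 20.342071756781962
-95 41 -12.371955739525912 21.925664969182133 18.96940779017675
-90 30 -9.782777401238521 19.691424820656515 19.757777525126144
```

send_rows(plan=[[[1,0,0,-0.005,0],[1,0,0,-0.01,0],[1,0,0,-0.015,0],[1,0,0,-0.02,0],[1,0,0,-0.025,0],[1,0,0,-0.025,0]]])

```text
t: 8.18
tool_pos: [0.4591, -0.1819, 0.1238]
orientation: [-3.037, 0.802, 0.0]
force: [0.1, 0.2, -0.3]
opening: 0.0539
gripper_force: 6.0
```

Run:
```python
from h import *
f=[]
for i in range(6):
    viewer.read_camera('top');f.append(telemetry.read_state()['force'])
print(np.mean(f,0),np.std(f,0))
bt('scene6')
```

```text
[ 0.31849901  0.23357109 -0.75536296] [0.36415722 0.32632719 0.42888961]
tcp [ 0.4592513  -0.18199503  0.12407944] x dir [ 0.869 -0.494  0.   ] off-plane 0.0277 934
-8 8 [-43.4   7.5] 197
-25 -8 [-39.4  11.9] 198
-42 -25 [-36.7  16.2] 120
-58 -42 [-33.3  20.6] 159
-70 -58 [-29.3  22. ] 119
-85 -72 [-27.3  10.1] 35
((-11.521919250488281, -28.43978500366211), (53.00984191894531, 107.17791748046875), 13.961161613464355)
```

send_rows(plan=[[[1,0,0,-0.005,0],[1,0,0,-0.01,0],[1,0,0,-0.01,0]]])

```text
t: 8.78
tool_pos: [0.4591, -0.1819, 0.1217]
orientation: [-3.037, 0.803, 0.001]
force: [0.0, -0.7, -1.3]
opening: 0.0539
gripper_force: 6.0
```

send_rows(plan=[[[1,0,0,-0.005,0],[1,0,0,-0.01,0],[1,0,0,-0.01,0]]])

```text
t: 9.03
tool_pos: [0.4591, -0.1819, 0.1197]
orientation: [-3.037, 0.803, 0.001]
force: [-0.9, 0.9, -0.6]
opening: 0.0541
gripper_force: 6.0
```

Run:
```python
from h import *
f=[]
for i in range(6):
    viewer.read_camera('top');f.append(telemetry.read_state()['force'])
print(np.mean(f,0),np.std(f,0))
bt('scene7')
```

```text
[-0.07051811  0.14500732 -0.98459512] [0.50256611 0.41162352 0.28775312]
tcp [ 0.45925807 -0.18198771  0.12010586] x dir [ 0.869 -0.494  0.   ] off-plane 0.0276 929
-8 8 [-43.3   7.7] 194
-25 -8 [-39.5  11.9] 196
-42 -25 [-35.6  16.3] 120
-58 -42 [-33.1  20.6] 154
-70 -58 [-29.3  22.7] 119
-85 -72 [-27.4   7. ] 29
((-11.609566688537598, -29.788368225097656), (53.958927154541016, 109.9664306640625), 14.810871124267578)
```

send_rows(plan=[[[1,0,0,-0.005,0],[1,0,0,-0.01,0],[1,0,0,-0.015,0],[1,0,0,-0.015,0],[1,0,0,-0.015,0]]])

```text
t: 9.8
tool_pos: [0.4604, -0.1826, 0.1185]
orientation: [3.037, -0.802, 0.005]
force: [-1.3, -0.1, 6.1]
opening: 0.054
gripper_force: 6.0
```

send_rows(plan=[[[1,0,0,-0.005,0],[1,0,0,-0.01,0],[1,0,0,-0.015,0],[1,0,0,-0.015,0],[1,0,0,-0.015,0]]])

```text
t: 10.22
tool_pos: [0.4606, -0.1827, 0.1157]
orientation: [3.037, -0.802, 0.005]
force: [0.6, -0.2, 7.3]
opening: 0.0537
gripper_force: 6.0
```

Run:
```python
from h import *
f=[]
for i in range(6):
    viewer.read_camera('top');f.append(telemetry.read_state()['force'])
print(np.mean(f,0),np.std(f,0))
bt('scene8')
```

```text
[ 0.5239344  -0.38726685  7.33030945] [0.51835527 0.54833537 0.23414494]
tcp [ 0.46062154 -0.18268318  0.11573599] x dir [ 0.87  -0.494  0.   ] off-plane 0.0276 883
-8 8 [-42.8   8.6] 189
-25 -8 [-39.   12.6] 202
-42 -25 [-36.8  16.9] 106
-58 -42 [-32.9  21. ] 165
-70 -58 [-29.1  21.4] 102
-85 -72 [-17.1   5.7] 12
((-9.402566909790039, -34.76443862915039), (54.47820281982422, 116.23545837402344), 11.837310791015625)
```

send_rows(plan=[[[1,0.013,-0.0074,-0.001,0],[1,0.026,-0.0148,-0.0025,0],[1,0.039,-0.022,-0.004,0],[1,0.052,-0.03,-0.0065,0],[1,0.065,-0.037,-0.0095,0],[1,0.078,-0.0445,-0.0135,0],[1,0.091,-0.052,-0.018,0],[1,0.104,-0.059,-0.022,0],[1,0.104,-0.059,-0.022,0],[1,0.104,-0.059,-0.022,0]]])

```text
t: 11.4
tool_pos: [0.4812, -0.1944, 0.1106]
orientation: [3.037, -0.802, 0.004]
force: [2.0, -0.6, 6.2]
opening: 0.0543
gripper_force: 6.0
```

Run:
```python
from h import *
f=[]
for i in range(4):
    viewer.read_camera('top');f.append(telemetry.read_state()['force'])
print(np.mean(f,0),np.std(f,0))
bt('scene9')
```

```text
[ 1.07754032 -0.56119807  5.08852435] [0.47474336 0.27434326 0.41053691]
tcp [ 0.48100391 -0.19431341  0.11062238] x dir [ 0.869 -0.494  0.   ] off-plane 0.0277 804
-8 8 [-45.9   4.7] 188
-25 -8 [-45.8   5.3] 182
-42 -25 [-45.9   5.8] 91
-58 -42 [-43.8   6.2] 166
-70 -58 [-43.8   7.3] 79
((-20.092256546020508, -27.178192138671875), (52.90477752685547, 92.22881317138672), 3.463841438293457)
```

The tilt is now within about 2°, with the rim flat on the mat. The pads are at the body's edge, so I'll unload, open, centre on the axis (−19.5 mm, a bit higher) and regrip firmly.

send_rows(plan=[[[1,0,0,0.004,0],[1,0,0,0.004,0],[-0.6,0,0,0.004,0],[-0.6,0,0,0.004,0],[-0.6,0,0,0.004,0],[-0.6,0,0,0.004,0],[-0.6,0,0,0.004,0],[-0.6,0,0,0.004,0]]])

```text
t: 12.32
tool_pos: [0.4798, -0.1937, 0.1102]
orientation: [-3.037, 0.803, 0.001]
force: [-0.2, 0.4, -0.2]
opening: 0.0745
gripper_force: 0.0
```

Run:
```python
from h import *
im,*_=bt('scene10');s=telemetry.read_state();print(s['opening'],s['force'])
cv2.imwrite('pics/c7.png',cv2.resize(im[80:280,200:400],None,fx=2.5,fy=2.5))
```

```text
tcp [ 0.47990082 -0.19371377  0.11029617] x dir [ 0.869 -0.494  0.   ] off-plane 0.028 765
-8 8 [-32.5  16.3] 173
-25 -8 [-34.3  14.8] 182
-42 -25 [-36.4  15.2] 92
-58 -42 [-36.4  13.6] 165
-70 -58 [-36.6  13.9] 76
((-10.864511489868164, -38.791015625), (115.24642181396484, 52.58537292480469), 86.6590805053711)
0.07449085068235727 [-0.27280688 -0.07629411 -0.10292022]
```

View pics/c7.png

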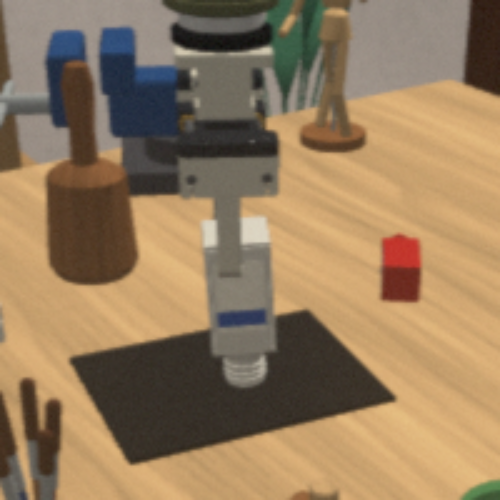

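Run:
```python
from h import *
bt('scene11');bt('scene12')
C=cloud('top',grab('top')[1])
```

```text
tcp [ 0.47993829 -0.19373697  0.11034097] x dir [ 0.869 -0.494  0.   ] off-plane 0.0279 771
-8 8 [-34.4  16.1] 180
-25 -8 [-34.3  14.7] 179
-42 -25 [-36.5  13.6] 92
-58 -42 [-36.5  13.6] 169
-70 -58 [-37.4  13.9] 78
((-11.351325035095215, -38.2564811706543), (114.25678253173828, 52.56660079956055), 87.80500030517578)
tcp [ 0.47996913 -0.1937706   0.11038594] x dir [ 0.869 -0.494  0.   ] off-plane 0.0276 776
-8 8 [-38.5  10.2] 172
-25 -8 [-38.6  10.5] 189
-42 -25 [-38.6  11.1] 85
-58 -42 [-38.6  11.5] 170
-70 -58 [-39.5   9.7] 77
((-14.309701919555664, -27.704246520996094), (91.3810043334961, 52.435997009277344), 89.82391357421875)
```

Run:
```python
from h import *
for i in range(4): viewer.read_camera('scene'); bt()
```

```text
tcp [ 0.48003097 -0.19378607  0.11046055] x dir [ 0.869 -0.494  0.   ] off-plane 0.0274 792
-8 8 [-38.6  12. ] 177
-25 -8 [-38.6  10.5] 186
-42 -25 [-40.7  11. ] 92
-58 -42 [-40.7  11.4] 173
-70 -58 [-38.8  11.7] 81
((-14.345102310180664, -28.955707550048828), (93.68297576904297, 52.98980712890625), 89.48867797851562)
tcp [ 0.48004199 -0.19378965  0.11046657] x dir [ 0.869 -0.494  0.   ] off-plane 0.0279 763
-8 8 [-34.5  14.3] 173
-25 -8 [-34.4  14.5] 184
-42 -25 [-36.5  13.1] 84
-58 -42 [-36.6  13.5] 168
-70 -58 [-37.2  12.5] 84
((-11.436634063720703, -27.347278594970703), (90.73523712158203, 52.728389739990234), 88.07971954345703)
tcp [ 0.48002616 -0.19376471  0.11045405] x dir [ 0.87  -0.494  0.   ] off-plane 0.0277 778
-8 8 [-42.6   8. ] 178
-25 -8 [-42.6   8.4] 188
-42 -25 [-42.7   9. ] 93
-58 -42 [-41.8   9.3] 174
-70 -58 [-40.9   8.8] 71
((-16.624042510986328, -27.397449493408203), (52.48365020751953, 90.3691635131836), 0.12931127846240997)
tcp [ 0.48002254 -0.1938006   0.11044971] x dir [ 0.869 -0.494  0.   ] off-plane 0.0277 775
-8 8 [-36.6  12. ] 171
-25 -8 [-36.5  12.5] 187
-42 -25 [-38.6  13. ] 96
-58 -42 [-38.5  11.4] 167
-70 -58 [-38.6  11.7] 78
((-12.561509132385254, -27.753501892089844), (91.67984008789062, 52.79490280151367), 87.00635528564453)
```

The bottle rocks slightly about upright, with the centre about 13 mm behind the tool. I'll centre on it, let it settle, then grip.

send_rows(plan=[[[-0.6,-0.015,0.009,0.015,0],[-0.6,-0.03,0.018,0.03,0],[-0.6,-0.045,0.026,0.045,0],[-0.6,-0.056,0.032,0.055,0],[-0.6,-0.056,0.032,0.055,0],[-0.6,-0.056,0.032,0.055,0],[-0.6,-0.056,0.032,0.055,0],[-0.6,-0.056,0.032,0.055,0],[-0.6,-0.056,0.032,0.055,0],[-0.6,-0.056,0.032,0.055,0],[-0.6,-0.056,0.032,0.055,0],[-0.6,-0.056,0.032,0.055,0],[-0.6,-0.056,0.032,0.055,0],[-0.6,-0.056,0.032,0.055,0]]])

```text
t: 14.08
tool_pos: [0.4688, -0.1874, 0.1214]
orientation: [-3.037, 0.802, 0.0]
force: [-0.3, 1.1, 0.3]
opening: 0.0743
gripper_force: 0.0
```

Run:
```python
from h import *
for i in range(3): bt()
```

```text
tcp [ 0.46880406 -0.18736426  0.12142425] x dir [ 0.869 -0.494  0.   ] off-plane 0.0275 928
-8 8 [-27.7  22.6] 179
-25 -8 [-27.6  23.1] 197
-42 -25 [-27.6  23.6] 146
-58 -42 [-27.9  24. ] 129
-70 -58 [-27.6  22.4] 122
-85 -72 [-25.7  22.5] 53
((-2.960966110229492, -44.0242805480957), (53.79121398925781, 124.62181091308594), 0.9009016752243042)
tcp [ 0.46882529 -0.18739333  0.12144971] x dir [ 0.869 -0.494  0.   ] off-plane 0.0276 913
-8 8 [-25.7  24.6] 182
-25 -8 [-25.6  25.1] 195
-42 -25 [-25.8  23.7] 136
-58 -42 [-27.1  24.1] 117
-70 -58 [-25.9  24.4] 132
-85 -72 [-27.5  24.4] 57
((-1.3730583190917969, -46.45604705810547), (129.4582977294922, 52.88504409790039), 89.20929718017578)
tcp [ 0.4688097  -0.18735817  0.12140581] x dir [ 0.87  -0.494  0.   ] off-plane 0.0277 900
-8 8 [-23.5  24.8] 172
-25 -8 [-23.5  25. ] 194
-42 -25 [-23.5  25.6] 138
-58 -42 [-25.7  24.2] 120
-70 -58 [-25.7  24.4] 124
-85 -72 [-25.7  24.6] 52
((0.06295204162597656, -32.632835388183594), (102.58983612060547, 52.616546630859375), 87.74246978759766)
```

Centred to within about 1.5 mm and vertical. I'll grip at 15 N, then lift.

send_rows(plan=[[[1,0,0,0,0],[1,0,0,0,0],[1,0,0,0,0],[1,0,0,0,0],[1,0,0,0,0],[1,0,0,0,0],[1,0,0,0.02,0],[1,0,0,0.06,0],[1,0,0,0.12,0],[1,0,0,0.2,0],[1,0,0,0.29,0],[1,0,0,0.38,0],[1,0,0,0.46,0],[1,0,0,0.52,0],[1,0,0,0.55,0],[1,0,0,0.55,0],[1,0,0,0.55,0]]], force=15)

```text
t: 15.65
tool_pos: [0.4688, -0.1874, 0.2314]
orientation: [3.037, -0.803, 0.0]
force: [0.4, 0.2, -0.6]
opening: 0.0537
gripper_force: 15.0
```

Run:
```python
from h import *
for i in range(2): im,*_=bt()
bt('scene13')
```

```text
tcp [ 0.46845574 -0.18717284  0.23061967] x dir [ 0.869 -0.494  0.   ] off-plane 0.0277 1125
-8 8 [-27.   23.8] 227
-25 -8 [-27.1  24.3] 243
-42 -25 [-25.2  24.7] 155
-58 -42 [-25.2  23.4] 144
-70 -58 [-25.1  23.8] 152
-85 -72 [-22.9  21.8] 60
((-1.1408672332763672, -32.20537567138672), (51.792137145996094, 101.18121337890625), 1.2373017072677612)
tcp [ 0.46825007 -0.18709016  0.23019957] x dir [ 0.869 -0.494  0.   ] off-plane 0.0276 1129
-8 8 [-26.9  24. ] 230
-25 -8 [-26.9  22.8] 233
-42 -25 [-26.9  23.2] 159
-58 -42 [-27.   23.7] 150
-70 -58 [-25.  24.] 147
-85 -72 [-24.4  21.7] 64
((-1.4057388305664062, -41.160343170166016), (118.09330749511719, 51.46207046508789), 89.96910858154297)
tcp [ 0.46821333 -0.18706174  0.23012599] x dir [ 0.869 -0.494  0.   ] off-plane 0.0276 1120
-8 8 [-26.9  23. ] 230
-25 -8 [-27.   22.7] 224
-42 -25 [-27.   23.2] 164
-58 -42 [-27.   23.7] 138
-70 -58 [-27.  24.] 158
-85 -72 [-24.9  19.5] 63
((-1.4676685333251953, -41.09628677368164), (51.441078186035156, 117.93032836914062), 0.24145138263702393)
```

Vertical to within 1° and firmly held. Both cameras agree on the dowel tip at about (0.579, 0.078) and the collar at (0.574, 0.075). I'll carry it to above the tip.

send_rows(plan=[[[1,0.008,0.02,0,0],[1,0.025,0.06,0,0],[1,0.055,0.13,0,0],[1,0.093,0.22,0,0],[1,0.135,0.32,0,0],[1,0.177,0.42,0,0],[1,0.219,0.52,0,0],[1,0.257,0.61,0,0],[1,0.282,0.67,0,0],[1,0.297,0.705,0,0],[1,0.297,0.705,0,0]]])

```text
t: 16.72
tool_pos: [0.5285, -0.0449, 0.2311]
orientation: [-3.038, 0.8, 0.001]
force: [0.0, 0.3, -0.1]
opening: 0.0538
gripper_force: 15.0
```

send_rows(plan=[[[1,0.008,0.02,0,0],[1,0.025,0.06,0,0],[1,0.055,0.13,0,0],[1,0.093,0.22,0,0],[1,0.135,0.32,0,0],[1,0.177,0.42,0,0],[1,0.215,0.51,0,0],[1,0.242,0.575,0,0],[1,0.256,0.608,0,0],[1,0.26,0.618,0,0],[1,0.26,0.618,0,0],[1,0.26,0.618,0,0]]])

```text
t: 17.72
tool_pos: [0.5801, 0.0765, 0.2314]
orientation: [3.037, -0.803, -0.0]
force: [-0.4, -0.5, -1.3]
opening: 0.054
gripper_force: 15.0
```

Run:
```python
from h import *
im,d,C,m=bt('scene14')
grab('top','top14')
c=im[120:330,250:430];cv2.imwrite('pics/c8.png',cv2.resize(c,None,fx=2.8,fy=2.8,interpolation=cv2.INTER_CUBIC))
s=telemetry.read_state();p=s['tool_pos'];
w=(np.hypot(C[...,0]-p[0],C[...,1]-p[1])<.04)
for lo in np.arange(.036,.16,.008):
    k=w&(C[...,2]>lo)&(C[...,2]<=lo+.008)
    if k.sum()<4: continue
    v,u=np.nonzero(k);print(lo.round(3),k.sum(),u.min(),u.max(),C[k].mean(0).round(4))
```

```text
tcp [0.58007358 0.07632339 0.23148068] x dir [ 0.869 -0.495  0.   ] off-plane 0.0278 1939
-8 8 [-27.1  23.8] 401
-25 -8 [-27.4  23.9] 404
-42 -25 [-27.2  23.8] 292
-58 -42 [-27.7  23.8] 235
-70 -58 [-27.1  23.7] 259
-85 -72 [-24.6  24.6] 105
((-2.1089820861816406, -33.49870681762695), (52.93498229980469, 103.32720184326172), 0.5460424423217773)
0.036 36 325 335 [0.5801 0.0826 0.0402]
0.044 40 325 335 [0.5797 0.0831 0.0476]
0.052 40 325 335 [0.5801 0.0839 0.056 ]
0.06 38 325 335 [0.582  0.0838 0.0639]
0.068 45 324 335 [0.5821 0.0839 0.0718]
0.076 46 324 335 [0.5826 0.0843 0.0799]
0.084 46 324 335 [0.5831 0.0847 0.088 ]
0.092 79 324 335 [0.5804 0.0808 0.0947]
0.116 91 319 341 [0.5866 0.0884 0.1205]
0.124 100 319 341 [0.5866 0.0883 0.1282]
0.132 102 319 341 [0.587  0.0884 0.1363]
0.14 49 321 340 [0.5884 0.0908 0.1435]
0.148 38 314 342 [0.5917 0.0973 0.1521]
0.156 184 312 351 [0.5923 0.0991 0.1601]
```

View pics/c8.png

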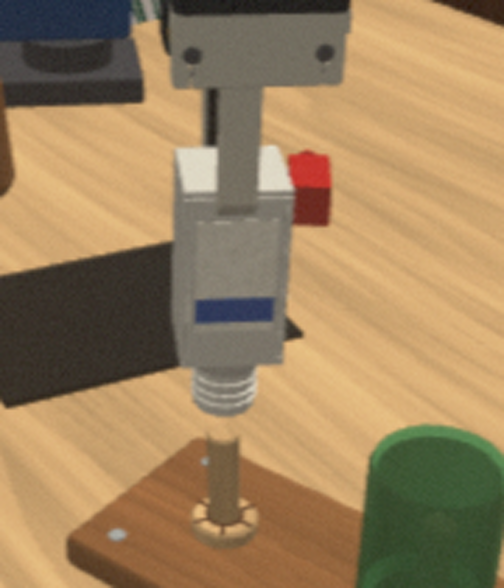

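Neck centre is at px 330 and dowel tip at 329.5, so it is aligned sideways; along the view it is about 1 mm short. I'll correct by (+0.5, +0.8) mm and lower onto the tip.

send_rows(plan=[[[1,0.0025,0.004,0,0],[1,0.0025,0.004,-0.015,0],[1,0.0025,0.004,-0.035,0],[1,0.0025,0.004,-0.055,0],[1,0.0025,0.004,-0.075,0],[1,0.0025,0.004,-0.09,0],[1,0.0025,0.004,-0.1,0],[1,0.0025,0.004,-0.11,0],[1,0.0015,0.003,-0.12,0],[1,0,0.002,-0.13,0],[1,0,0.002,-0.13,0]]])

```text
t: 18.73
tool_pos: [0.58, 0.0776, 0.205]
orientation: [3.037, -0.803, -0.001]
force: [0.6, -0.5, -1.1]
opening: 0.0534
gripper_force: 15.0
```

Run:
```python
from h import *
f=[]
for i in range(4):
    viewer.read_camera('top');f.append(telemetry.read_state()['force'])
print(np.mean(f,0))
im,d,C,m=bt('scene15')
c=im[170:320,270:400];cv2.imwrite('pics/c9.png',cv2.resize(c,None,fx=4,fy=4,interpolation=cv2.INTER_CUBIC))
p=telemetry.read_state()['tool_pos']
w=(np.hypot(C[...,0]-p[0],C[...,1]-p[1])<.04)
for lo in np.arange(.036,.12,.008):
    k=w&(C[...,2]>lo)&(C[...,2]<=lo+.008)
    if k.sum()<4: continue
    v,u=np.nonzero(k);print(lo.round(3),k.sum(),u.min(),u.max(),C[k].mean(0).round(4))
```

```text
[-0.41466285 -0.04765952 -0.96743429]
tcp [0.58034461 0.07762625 0.20567779] x dir [ 0.869 -0.494  0.   ] off-plane 0.0276 1816
-8 8 [-27.3  23.2] 380
-25 -8 [-27.1  24. ] 382
-42 -25 [-27.3  24.2] 279
-58 -42 [-26.9  24.2] 220
-70 -58 [-26.   24.1] 236
-85 -72 [-26.6  21.5] 89
((-2.174245834350586, -32.805301666259766), (52.9194450378418, 101.56385040283203), 0.21235036849975586)
0.036 39 325 335 [0.5796 0.0828 0.0397]
0.044 43 325 335 [0.5802 0.0834 0.0482]
0.052 38 325 335 [0.5811 0.0835 0.0562]
0.06 42 325 335 [0.5811 0.0841 0.0639]
0.068 46 324 335 [0.5818 0.0838 0.0723]
0.076 35 324 335 [0.5826 0.0846 0.0797]
0.084 19 319 339 [0.587  0.0885 0.0902]
0.092 93 319 341 [0.5871 0.0894 0.0963]
0.1 99 319 341 [0.5865 0.0895 0.1044]
0.108 86 319 341 [0.5869 0.0898 0.112 ]
0.116 39 322 341 [0.5885 0.0944 0.1199]
```

The neck has passed the tip (rim at about 0.089) with no contact force. I'll follow the dowel's lean down toward the collar.

send_rows(plan=[[[1,-0.001,-0.0005,-0.015,0],[1,-0.002,-0.0015,-0.03,0],[1,-0.0035,-0.0025,-0.05,0],[1,-0.005,-0.0035,-0.07,0],[1,-0.0065,-0.0045,-0.09,0],[1,-0.008,-0.0055,-0.11,0],[1,-0.0095,-0.0065,-0.13,0],[1,-0.011,-0.0075,-0.15,0],[1,-0.0115,-0.008,-0.16,0],[1,-0.0115,-0.008,-0.16,0]]])

```text
t: 19.82
tool_pos: [0.5776, 0.076, 0.1727]
orientation: [3.037, -0.802, -0.001]
force: [0.7, 0.7, -1.4]
opening: 0.0538
gripper_force: 15.0
```

send_rows(plan=[[[1,-0.001,-0.0005,-0.015,0],[1,-0.0025,-0.0015,-0.03,0],[1,-0.004,-0.0025,-0.05,0],[1,-0.0055,-0.0035,-0.07,0],[1,-0.007,-0.0045,-0.09,0],[1,-0.0075,-0.005,-0.1,0],[1,-0.008,-0.0055,-0.11,0],[1,-0.008,-0.0055,-0.11,0]]])

```text
t: 20.48
tool_pos: [0.5761, 0.0749, 0.1509]
orientation: [3.037, -0.803, -0.001]
force: [0.8, 0.6, -1.0]
opening: 0.0538
gripper_force: 15.0
```

Run:
```python
from h import *
f=[]
for i in range(4):
    viewer.read_camera('top');f.append(telemetry.read_state()['force'])
print(np.mean(f,0))
im,d,C,m=bt('scene16')
c=im[170:320,270:400];cv2.imwrite('pics/c10.png',cv2.resize(c,None,fx=4,fy=4,interpolation=cv2.INTER_CUBIC))
p=telemetry.read_state()['tool_pos']
w=(np.hypot(C[...,0]-p[0],C[...,1]-p[1])<.04)
for lo in np.arange(.024,.07,.004):
    k=w&(C[...,2]>lo)&(C[...,2]<=lo+.004)
    if k.sum()<4: continue
    v,u=np.nonzero(k);print(lo.round(3),k.sum(),u.min(),u.max(),C[k].mean(0).round(4))
```

```text
[ 0.09967559  0.09020901 -0.77573185]
tcp [0.57645621 0.07492279 0.15170326] x dir [ 0.869 -0.494  0.   ] off-plane 0.0276 1576
-8 8 [-27.2  23.4] 329
-25 -8 [-26.5  24. ] 330
-42 -25 [-27.4  24. ] 246
-58 -42 [-26.8  24. ] 189
-70 -58 [-26.9  23.8] 210
-85 -72 [-25.3  21.3] 79
((-2.2012767791748047, -33.08720016479492), (53.17452621459961, 102.64985656738281), 0.6253131628036499)
0.024 43 319 341 [0.5839 0.0903 0.0262]
0.028 120 319 342 [0.581  0.0854 0.0305]
0.032 13 324 340 [0.5799 0.0896 0.0333]
0.036 29 320 339 [0.5836 0.0869 0.0382]
0.04 36 320 340 [0.5818 0.0872 0.0422]
0.044 38 320 341 [0.5838 0.0869 0.0453]
0.048 52 320 341 [0.5821 0.0868 0.0502]
0.052 31 321 340 [0.5839 0.0874 0.0538]
0.056 50 320 341 [0.5825 0.087  0.0578]
0.06 22 323 340 [0.5826 0.0894 0.0613]
0.064 13 324 338 [0.5851 0.0921 0.0662]
0.068 13 326 339 [0.5853 0.095  0.0699]
```

Neck and collar are concentric (px 330.3 and 330.5), with about 4 mm left. I'll lower in small steps.

send_rows(plan=[[[1,0,0,-0.004,0],[1,0,0,-0.008,0],[1,0,0,-0.012,0],[1,0,0,-0.015,0],[1,0,0,-0.015,0]]])

```text
t: 21.15
tool_pos: [0.5762, 0.0749, 0.1482]
orientation: [3.037, -0.803, -0.001]
force: [0.5, -0.2, -1.3]
opening: 0.0542
gripper_force: 15.0
```

send_rows(plan=[[[1,0,0,-0.003,0],[1,0,0,-0.006,0],[1,0,0,-0.006,0],[1,0,0,-0.006,0]]])

```text
t: 21.48
tool_pos: [0.5765, 0.0749, 0.1474]
orientation: [-3.037, 0.803, -0.001]
force: [-0.6, 0.0, 0.2]
opening: 0.0541
gripper_force: 15.0
```

Run:
```python
from h import *
f=[]
for i in range(4):
    viewer.read_camera('top');f.append(telemetry.read_state()['force'])
print(np.mean(f,0),telemetry.read_state()['tool_pos'])
```

```text
[ 0.01546515 -0.0013026   0.96389602] [0.57645494 0.07489627 0.14743087]
```

Rim rests on the collar: TCP z 0.1474, as predicted, with about 2 N of contact. I'll release and rise.

send_rows(plan=[[[-0.4,0,0,0,0],[-0.4,0,0,0,0],[-0.4,0,0,0,0],[-0.8,0,0,0,0],[-0.8,0,0,0,0],[-0.8,0,0,0,0],[-0.8,0,0,0.02,0],[-0.8,0,0,0.06,0],[-0.8,0,0,0.12,0],[-0.8,0,0,0.2,0],[-0.8,0,0,0.3,0],[-0.8,0,0,0.4,0],[-0.8,0,0,0.5,0],[-0.8,0,0,0.58,0],[-0.8,0,0,0.62,0],[-0.8,0,0,0.62,0]]])

```text
t: 23.02
tool_pos: [0.5777, 0.075, 0.275]
orientation: [-3.036, 0.802, -0.008]
force: [1.4, 0.9, -0.4]
opening: 0.0839
gripper_force: 0.0
```

Run:
```python
from h import *
s=telemetry.read_state();print(s['tool_pos'],s['opening'],s['force'])
for i in range(6):viewer.read_camera('top')
im,_=grab('scene','scene17')
C=cloud('scene',_);w=(np.hypot(C[...,0]-.575,C[...,1]-.075)<.05)
for lo in(.036,.05,.08,.1,.12,.14,.16):
    k=w&(C[...,2]>lo)&(C[...,2]<=lo+.012);v,u=np.nonzero(k);print(lo,k.sum(),np.percentile(u,[3,97]),C[k].mean(0).round(4))
cv2.imwrite('pics/c11.png',cv2.resize(im[60:400,180:560],None,fx=1.6,fy=1.6))
```

```text
[0.57771445 0.07500874 0.27502213] 0.08386639464693868 [ 1.43456259  0.93396979 -0.364204  ]
0.036 119 [320. 340.] [0.5831 0.0867 0.0426]
0.05 89 [321.64 340.  ] [0.583  0.0883 0.0545]
0.08 224 [314. 349.] [0.5896 0.0971 0.0862]
0.1 244 [314. 349.] [0.5897 0.0974 0.1059]
0.12 252 [314. 350.] [0.5896 0.0972 0.126 ]
0.14 263 [314. 350.] [0.5898 0.0973 0.1459]
0.16 824 [314. 350.] [0.5804 0.0837 0.1694]
```

View pics/c11.png

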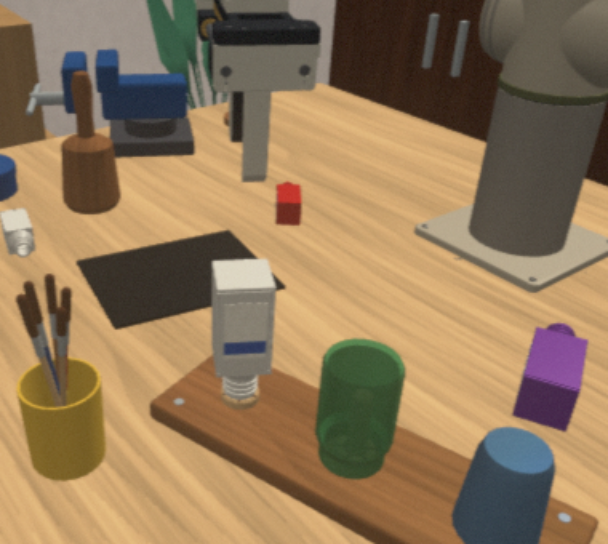

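The bottle stands upside down and vertical on the collar (crop (242,325)). The gripper is clear and nothing else has moved.

```bash
python3 -c "
from plant import order;print(order.close_job())"
```

```text
the job is handed in; nothing more can be done
None
```

The white bottle is draining upside down on the empty peg with its rim on the collar, the gripper is clear, and the job was handed in at about 23 s of the 67 s allowed; I released and regripped it once while it stood on the mat, before lowering it over the peg.

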